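# Take the lid temperature of an ointment jar on the cooling plate

### The arm

A 7-joint arm with a two-finger parallel gripper is mounted at the origin on the work surface. World frame = base frame: x ahead of the robot, y to its left, z up, the work surface at z = 0. Lengths are in m, angles in rad, forces in N, time in s.
With the tool pointing down it reaches from about 0.4 to 0.875 m from the base axis. Payload 19.3 kg.
Tool frame: the origin (TCP) lies midway between the tips of the shut fingers; the grasp point (between the pads) lies bot.grip_point_offset behind it (bot.grip_point_offset is the distance from the TCP to the grasp point, in m); z points along the fingers, y is the direction in which the jaws open and shut (so a half turn about z gives the same grasp; the last joint's range is limited). The gripper opens to 85 mm and grips with 20 to 120 N. Pads are 22 mm wide; open, the fingers measure 114 mm over their backs; the gripper's body (76 mm by 85 mm) begins 54 mm behind the grasp point. The pads swing forward as they close: fully open they stand 13 mm farther back than shut.
Start: joints at [1.231, 0.521, -0.036, 1.599, 0.021, 1.021, -0.113], TCP at [0.167, -0.602, 0.231] pointing down, gripper open.
Joint ranges: [-2.91, 2.91], [-0.3, 2.13], [-1.5, 1.42], [0.17, 2.43], [-1.26, 4.41], [0.16, 1.93], [-2.52, 2.52]. Speed limits (rad/s): [1.89, 1.89, 2.39, 2.39, 3.01, 3.01, 3.01].

### API

Orientations are given as [roll, pitch, yaw] about the fixed x, y, z axes, in that order (R = Rz(yaw) Ry(pitch) Rx(roll)).
In Python, from workcell import bot gives the robot as it stands.
- The arm moves only by the tool servo_tool, never from a script. Its argument "rows" is a list that holds one entry, the list of rows, each a list of 6 numbers: the shift along the tool's x, y, z in cm, then the turn, a rotation vector about the tool's x, y, z in degrees. A call has 1 to 5 rows; each row shifts and turns the commanded pose from where the row before left it, along the tool's axes as they then stand; what a row does not reach is not made up. A row lasts 1/8 s, in which the tool goes at most 62.5 mm and 10.7 degrees, less where a joint would pass 70% of its speed; a pose out of reach is approached as far as the arm can. A call is refused whole if a number of a shift passes 6.25 or a number of a turn 10.7, either way. A call with a gripper value outside its range is refused whole. "grip" is the opening, from -1 (shut) to 1 (fully open), so that 0 is half open, set as the call begins (left out, the last holds). The fingers move at their own pace and stop on an object; "squeeze" is the grip in N (left out, the last holds). Time passes only in rows, so rows that do not move let the fingers close. It gives the time, the measured TCP pose, the force and the opening at its end, in the units of the state.
- bot.observe(): the state, without advancing time (a new reading comes with each control period).
- bot.grab_frame(name): name is "scene" or "top" or "wrist"; returns a dict with "image" (420x560x3 uint8, red, green, blue), "K" (3x3 intrinsics, pixels), "dist" ([k1, k2, p1, p2, k3] as OpenCV has them; the pictures are not rectified), "R" (3x3) and "t" (3): a world point X has camera coordinates R X + t; the wrist camera has in their place "mount" (4x4, takes a point from camera to tool coordinates, whose origin is the TCP and whose axes are the flange's). Camera axes: x right, y down, z forward; pixel columns grow to the right and rows downward; lengths in m; the calibration is good to about 2 mm. A picture is of the moment at which its call begins: read the wrist's pose just before it. There is no depth.
- bot.job_done(): hands the job in, once; it reports no verdict.
The state is a dict: "clock": time; "qpos": joint angles; "qd": joint speeds; "joint_efforts": joint torques, N m; "position": TCP position; "tool_rot": TCP orientation; "force": force on the tool from outside, world axes, zero at the start; "moment": the same for the moment, N m; "grip_width": finger opening in m.
Only numpy, scipy, OpenCV 4.12 (cv2) and the standard library are available. Lean on these libraries where they do the work, as an engineer would, in place of code of your own. Each camera call takes 0.05 s, during which the arm holds its last target.

### The job

Slide the white ointment jar with the red dot along the cooling plate, without lifting it off or tipping it, to the middle of the green ring and let go of it. Then take the blue contact thermometer out of its stand and hold it upright with its sprung tip on the red dot of the jar's lid, pressing lightly and without a jab, so that the tip is pushed in about halfway. Finish while still holding it there, and leave the other things on the counter where they are.

Things in the scene. Friction and masses are not known exactly. Their poses are not given: they have to be found in the camera images.
- plate: Fixed aluminium cooling plate, 170 mm (its x) by 320 mm (its y), flat top 15 mm above the counter (the counter is at height 0). Origin: centre of its underside, at counter height; z up. Carries the two rings, 150 mm apart along its y axis, either way round.
- green_ring: Green painted ring on the plate, the measuring place, outer diameter 86 mm, inner 72 mm, flat (no step to feel). Origin: ring centre, at the height of the plate's top.
- grey_ring: Grey painted ring of the same size, the waiting place, where the jar starts (within 6 mm of its centre). Origin: ring centre, at the height of the plate's top.
- jar: Loose round white ointment jar with a white lid, a plain cylinder 57 mm in diameter and 55 mm high (the lid is its upper 18 mm), 120 to 250 g, with a red dot on the lid. It starts standing on the plate. Origin: centre of its underside; z up.
- dot (a point): Centre of the red dot, 16 mm in diameter, painted on the top face of the jar's lid, 14 mm off the jar's axis along the jar's own +x, 55 mm above the jar's underside.
- stand: Fixed grey block, 70 by 70 mm and 65 mm high, with one upright 19 mm through hole in the middle of its top. Origin: centre of its underside. It changes sides with the amber bottle: to the left or the right of the plate.
- probe: Loose blue contact thermometer, 130 g, upright in the stand. Handle: square bar 24 by 24 mm, 80 mm high, sides along its x and y, black display on -x. Below it on the axis a steel tube, 14 mm diameter, 35 mm long, then the sprung tip. Origin: middle of the handle's underside, which rests on the stand's top, 65 mm above the counter; z up along the handle. Lift over 60 mm to clear the stand.
- plunger (a joint): How far the sprung tip is pushed into the thermometer's tube, m: 0 free, 0.012 fully in against the stop. The spring needs 0.5 N to start and 0.25 N more for each mm: about 2 N at halfway (0.006).
- probe_tip (a point): Middle of the thermometer's flat copper contact face, 10 mm in diameter, at the lower end of the sprung tip, on the probe's axis, 60 mm below the handle's underside when free.
- amber_bottle: Loose amber bottle, 56 mm in diameter, 110 mm high, standing on the counter on the other side of the plate from the stand; leave alone. Origin: centre of its underside.
- spare_jar: Loose white jar with an orange lid and no dot, 57 mm in diameter, 55 mm high, on the counter beyond the plate; leave alone. Origin: centre of its underside.
- tube: Loose white and green ointment tube standing on its cap, 46 mm wide, 122 mm high, beyond the plate; leave alone. Origin: centre of its underside.
- carton_low: Loose white carton with a red stripe, 55 by 110 mm, 30 mm high, lying on the counter beyond the plate; leave alone. Origin: centre of its underside.
- carton_high: Loose white carton with a green stripe, 55 by 110 by 30 mm, lying on the other carton; leave alone. Origin: centre of its underside.
There are look-alikes about, which are no part of the job. What is shaped like the jar but pink is not meant.

How it is judged:
By the outcome, as a careful person would: the job done as asked, in the order asked, and still so for the second after the job is handed in, while the arm keeps its last pose, push and grip.
It also fails if it takes over 56 s, if anything falls off the work surface, if the arm or the gripper's body presses on something with over 40 N, if the wrist force passes 120 N, or if a joint passes its speed limit or range.

## Working session

There is one attempt and no reset: what is moved stays moved. The work goes in short steps, Python scripts to look and compute and a tool call to move; the robot and the scene stay as the last step left them, time stands still between calls to the robot, and variables do not carry over. Pictures are saved under pics/ and viewed, and the job is handed in when it is done.

Besides the shell and the picture viewer there is one more tool, called after "Call:" as name(argument=value, ...), one argument or row to a line, values as JSON. servo_tool: Moves the arm, as the interface text tells. Its arguments: {"type":"object","properties":{"rows":{"type":"array"},"grip":{"type":"number"},"squeeze":{"type":"number"}},"required":["rows"]}

```bash
ls; mkdir -p pics; python3 - <<'E'
from workcell import bot
import cv2
print(bot.observe()); print(bot.grip_point_offset)
for n in ("scene","top","wrist"):
    f=bot.grab_frame(n); cv2.imwrite(f"pics/{n}0.png",f["image"][:,:,::-1])
    print(n,{k:v.tolist() if hasattr(v,'tolist') else v for k,v in f.items() if k!="image"})
E
```

```text
pics
{'clock': 0.0, 'qpos': array([ 1.23080693,  0.52203363, -0.0363409 ,  1.60001259,  0.02118322,
        1.02112486, -0.11278456]), 'qd': array([ 0.0003854 , -0.00023909, -0.00148982,  0.00045495, -0.0032195 ,
       -0.0001273 ,  0.00030742]), 'joint_efforts': array([ 6.98089548e-05, -9.27094173e+01,  1.98019691e+00, -3.69935381e+01,
        1.78548211e-02,  8.19649897e-03,  7.03783689e-05]), 'position': array([ 0.16646081, -0.6020577 ,  0.23071172]), 'tool_rot': array([-3.14040032e+00,  6.57113937e-05,  2.69797920e-01]), 'force': array([0.2616747 , 0.10702155, 1.02389722]), 'moment': array([0.02503358, 0.00458508, 0.02193663]), 'grip_width': 0.08529282148272753}
0.0187
scene {'K': [[450.67607691645384, 0.0, 271.16718040033174], [0.0, 450.67607691645384, 215.5714955126768], [0.0, 0.0, 1.0]], 'dist': [0.044515875190718084, 0.0, 0.0, 0.0, 0.0], 'R': [[-0.5954534251219313, 0.8033173594165501, -0.01079067053439501], [0.6240986406647214, 0.4540674552199626, -0.6358644767798516], [-0.5059012801239068, -0.38536212342430426, -0.7717252934813681]], 't': [0.35533306469808507, -0.2932572937
[... 252 characters left out ...]
0030034170445440503], [-0.9939686155920965, -0.01662738303404078, -0.10839705416370889], [0.10843192876415375, -0.00120776231063142, -0.9941031426037676]], 't': [0.001584325851158005, 0.5832153580702231, 1.318229391091599]}
wrist {'K': [[329.7238468202442, 0.0, 279.0391703946481], [0.0, 329.7238468202442, 206.80120411853403], [0.0, 0.0, 1.0]], 'dist': [-0.04809779644083622, 0.0, 0.0, 0.0, 0.0], 'mount': [[-3.639938704187881e-05, -0.9518986791667995, -0.306412961990162, 0.07810099906388558], [0.9999994035812222, -0.00036911791089760054, 0.0010279052311038543, 0.00044424910781060145], [-0.0010915641441982793, -0.3064127418245979, 0.9518981248722203, -0.1424324931659742], [0.0, 0.0, 0.0, 1.0]]}
```

View pics/scene0.png

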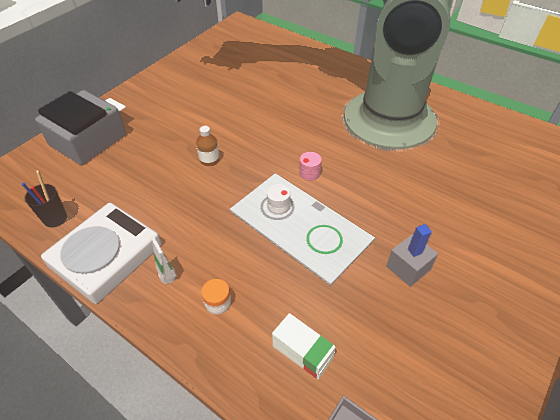

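View pics/top0.png

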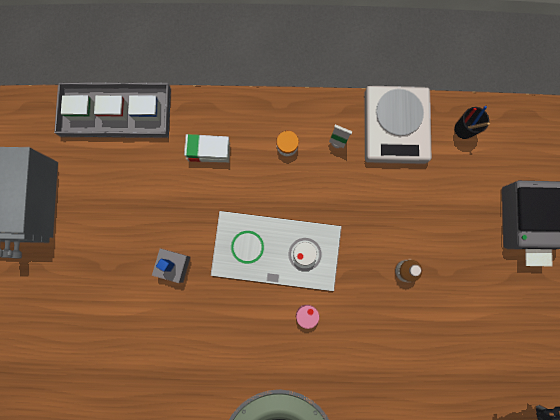

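View pics/wrist0.png

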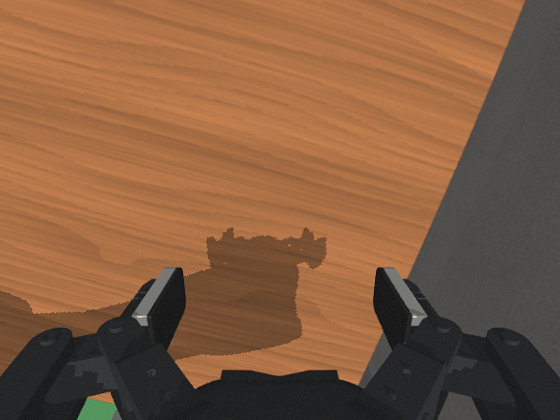

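The white jar with the red dot is at top (305,253) and scene (279,199), on the grey ring. Things that could be taken for it:
- The pink jar with a red dot, top (308,317) and scene (311,165).
- The spare jar with the orange lid, top (287,142) and scene (216,296).
- The white scale disc, top (400,112).

The blue probe is in its stand at top (170,266) and scene (420,240). The pens at top (472,122) and scene (45,205) could be taken for it. The green ring is at top (247,247). I'll check crops and measure now.

```bash
cat > h.py <<'E'
import numpy as np, cv2
from scipy.spatial.transform import Rotation as Rn
def ray(f,p):
    u=cv2.undistortPoints(np.array([[p]],float),f["K"],f["dist"])[0,0]
    R=np.array(f["R"]);t=np.array(f["t"])
    return -R.T@t, R.T@np.array([u[0],u[1],1.])
def onz(f,p,z):
    o,d=ray(f,p); return o+d*(z-o[2])/d[2]
def tri(fs,ps):
    A=np.zeros((3,3));b=np.zeros(3);L=[ray(f,p) for f,p in zip(fs,ps)]
    for o,d in L:
        d=d/np.linalg.norm(d);P=np.eye(3)-np.outer(d,d);A+=P;b+=P@o
    X=np.linalg.solve(A,b)
    return X,[np.linalg.norm(np.cross(X-o,d/np.linalg.norm(d)))*1e3 for o,d in L]
def proj(f,X):
    return cv2.projectPoints(np.array(X,float).reshape(-1,1,3),cv2.Rodrigues(np.array(f["R"]))[0],np.array(f["t"]),f["K"],f["dist"])[0].reshape(-1,2)
def wrist(bot):
    s=bot.observe(); f=bot.grab_frame("wrist")
    T=np.eye(4);T[:3,:3]=Rn.from_euler('xyz',s["tool_rot"]).as_matrix();T[:3,3]=s["position"]
    C=np.linalg.inv(T@np.array(f["mount"])); f["R"]=C[:3,:3];f["t"]=C[:3,3]; return f
def save(n,im,box=None,k=1):
    if box: x0,y0,x1,y1=box; im=im[y0:y1,x0:x1]
    cv2.imwrite("pics/"+n,cv2.resize(im,None,fx=k,fy=k,interpolation=cv2.INTER_CUBIC)[:,:,::-1])
def blobs(im,lo,hi,minA=10,box=None):
    h=cv2.cvtColor(im,cv2.COLOR_RGB2HSV); m=cv2.inRange(h,np.array(lo),np.array(hi))
    if box:
        k=np.zeros_like(m);x0,y0,x1,y1=box;k[y0:y1,x0:x1]=255;m&=k
    n,l,st,c=cv2.connectedComponentsWithStats(m)
    return [(st[i].tolist(),c[i].round(2).tolist()) for i in range(1,n) if st[i,4]>=minA],m
E
python3 - <<'E'
from workcell import bot
from h import *
import pickle
T=bot.grab_frame("top");S=bot.grab_frame("scene");pickle.dump((T,S),open("f0.pkl","wb"))
save("topc.png",T["image"],(140,200,350,330),3.8)
save("scenec.png",S["image"],(220,140,450,290),3.4)
for n,f in(("T",T),("S",S)):
    for c,lo,hi in(("red",(0,150,100),(5,255,255)),("red2",(172,150,100),(180,255,255)),("green",(50,100,60),(85,255,255)),("blue",(105,120,50),(130,255,255))):
        print(n,c,blobs(f["image"],lo,hi)[0])
E
```

```text
T red [([298, 253, 5, 6, 25], [299.8, 255.76]), ([308, 309, 5, 6, 23], [310.13, 311.22])]
T red2 []
T green [([187, 134, 12, 23, 231], [192.26, 145.13]), ([333, 134, 5, 5, 11], [335.0, 136.0]), ([231, 231, 33, 33, 197], [247.3, 246.97]), ([522, 235, 5, 5, 18], [523.89, 236.72])]
T blue [([156, 104, 1, 10, 10], [156.0, 108.5]), ([472, 106, 15, 19, 57], [479.04, 115.49]), ([130, 115, 27, 2, 44], [144.55, 115.39]), ([156, 259, 18, 12, 160], [164.66, 264.73])]
S red [([304, 158, 5, 5, 17], [305.82, 160.18]), ([31, 186, 14, 17, 60], [37.33, 193.67]), ([281, 191, 6, 4, 19], [283.63, 192.47]), ([304, 365, 13, 13, 51], [309.65, 371.25])]
S red2 []
S green [([368, 0, 15, 9, 73], [376.75, 2.68]), ([451, 7, 47, 29, 97], [469.41, 23.82]), ([497, 37, 63, 20, 106], [529.55, 47.05]), ([440, 83, 24, 9, 24], [451.5, 87.0]), ([468, 93, 19, 7, 19], [477.0, 95.95]), ([488, 100, 13, 5, 13], [494.0, 102.0]), ([505, 106, 43, 15, 49], [526.98, 113.43]), ([307, 225, 35, 29, 167], [323.96, 239.41]), ([156, 259, 7, 13, 22], [159.68, 265.64]), ([304, 336, 29, 31, 428], [317.8, 350.93])]
S blue [([22, 183, 8, 10, 16], [25.44, 186.88]), ([417, 224, 14, 23, 116], [423.81, 230.89]), ([413, 252, 9, 4, 11], [416.64, 253.82])]
```

```bash
ls pics
```

```text
scene0.png
scenec.png
top0.png
topc.png
wrist0.png
```

View pics/topc.png

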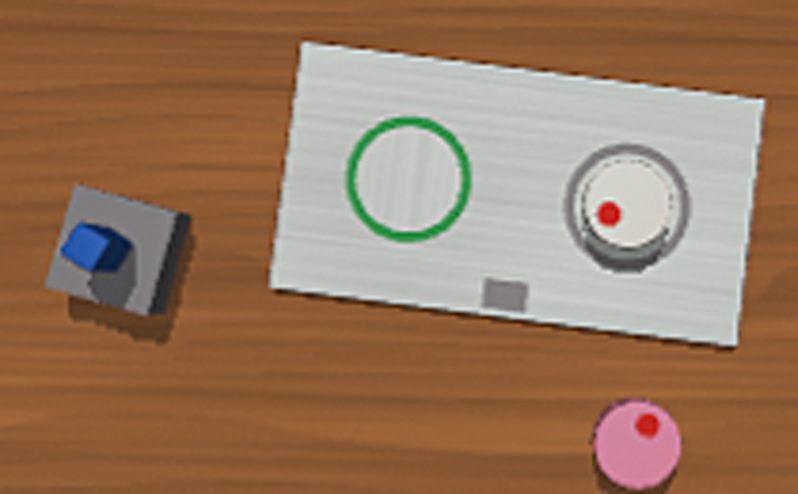

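View pics/scenec.png

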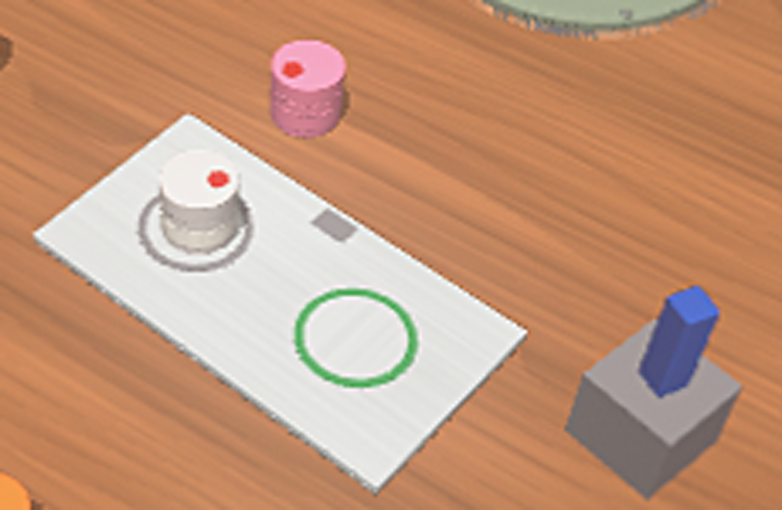

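```bash
python3 - <<'E'
from h import *
import pickle
T,S=pickle.load(open("f0.pkl","rb"))
# dot
print("dot",tri([T,S],[(299.8,255.76),(283.63,192.47)]), onz(T,(299.8,255.76),.07),onz(S,(283.63,192.47),.07))
# ring via ellipse of mask
gs=[]
for f,box in((T,(225,225,270,270)),(S,(300,220,350,265))):
    b,m=blobs(f["image"],(50,70,60),(88,255,255),10,box)
    ys,xs=np.nonzero(m); P=np.array([onz(f,(x,y),.015)[:2] for x,y in zip(xs,ys)])
    # circle fit
    A=np.c_[2*P,np.ones(len(P))]; s=np.linalg.lstsq(A,(P**2).sum(1),rcond=None)[0]
    print("ring",s[:2],np.sqrt(s[2]+s[0]**2+s[1]**2))
    gs.append(cv2.fitEllipse(np.c_[xs,ys].astype(np.float32))[0])
print("ring tri",gs,tri([T,S],gs))
# plate corners + stand corners by eye later
E
```

```text
dot (array([ 0.48659184, -0.04415518,  0.07225652]), [np.float64(0.609473679541994), np.float64(0.6094736795420126)]) [ 0.48699587 -0.04477668  0.07      ] [ 0.48461083 -0.04479587  0.07      ]
ring [0.51022758 0.08916657] 0.039599593416324116
ring [0.50735871 0.08940782] 0.03959541150843945
ring tri [(247.16757202148438, 246.75192260742188), (324.083740234375, 238.94723510742188)] (array([0.50963288, 0.0898083 , 0.01664767]), [np.float64(0.8506903282169309), np.float64(0.8506903282169775)])
```

The crops show a white lid with a red dot inside the grey ring at topc (609,213), so this is the jar. The pink jar at topc (638,440) is rejected. The blue probe is upright in the grey stand at topc (95,247). Next I'll measure the jar axis, plate and stand.

```bash
python3 - <<'E'
from h import *
import pickle
T,S=pickle.load(open("f0.pkl","rb"))
c=lambda L,k,o:[((x+.5)/k-.5+o[0],(y+.5)/k-.5+o[1]) for x,y in L]
# plate corners: order: T near-left.. match with scene
t=c([(303,42),(764,99),(738,347),(271,289)],3.8,(140,200)); s=c([(376,490),(35,235),(187,114),(527,332)],3.4,(220,140))
P=[]
for a,b in zip(t,s):
    X,e=tri([T,S],[a,b]);P.append(X);print("plate",X.round(4),np.round(e,2))
P=np.array(P);print("c",P.mean(0)); 
for a,b in((0,1),(3,2),(1,2),(0,3)):
    v=P[b]-P[a];print(np.linalg.norm(v),np.degrees(np.arctan2(v[1],v[0])))
t=c([(76,184),(190,214),(153,313),(45,288)],3.8,(140,200)); s=c([(671,445),(583,376),(0,0),(740,386)],3.4,(220,140))
for i in(0,1,3):
    X,e=tri([T,S],[t[i],s[i]]);print("stand",X.round(4),np.round(e,2), onz(T,t[i],.065).round(4))
print("stand2T",onz(T,t[2],.065))
# handle top corners
t=c([(79,222),(112,232),(96,272),(62,250)],3.8,(140,200))
print("handle top T z.145",[onz(T,q,.145).round(4) for q in t], onz(T,np.mean(t,0),.145))
s=c([(694,286),(718,313),(704,328),(668,292)],3.4,(220,140))
print("handle S",[onz(S,q,.145).round(4) for q in s])
# lid
for f,q in((T,c([(629,203)],3.8,(140,200))[0]),(S,c([(200,178)],3.4,(220,140))[0])): print("lid",onz(f,q,.07).round(4))
E
```

```text
plate [0.6027 0.1647 0.0131] [0.84 0.84]
plate [ 0.568  -0.1513  0.0152] [1.52 1.52]
plate [ 0.3996 -0.1354  0.0131] [0.83 0.83]
plate [0.4334 0.1821 0.0137] [1.2 1.2]
c [0.5009311  0.01503086 0.01377696]
0.31796651971893813 -96.2752520781934
0.31927737471843565 -96.0798769070156
0.1691012642168654 174.5775799970911
0.17016367378917058 174.12915013643158
stand [0.4996 0.306  0.0676] [1.27 1.27] [0.5002 0.3054 0.065 ]
stand [0.4803 0.2347 0.0595] [4.84 4.84] [0.482  0.2293 0.065 ]
stand [0.4317 0.3229 0.0661] [0.12 0.12] [0.4317 0.3233 0.065 ]
stand2T [0.41690893 0.25154779 0.065     ]
handle top T z.145 [array([0.4729, 0.2847, 0.145 ]), array([0.4672, 0.264 , 0.145 ]), array([0.4425, 0.273 , 0.145 ]), array([0.4555, 0.2946, 0.145 ])] [0.45952585 0.27909303 0.145     ]
handle S [array([0.4434, 0.2763, 0.145 ]), array([0.4541, 0.2963, 0.145 ]), array([0.4693, 0.2943, 0.145 ]), array([0.4567, 0.2659, 0.145 ])]
lid [ 0.4939 -0.058   0.07  ]
lid [ 0.4907 -0.0558  0.07  ]
```

```bash
cat >> h.py <<'E'
def plan(pos,rot,target,yaw,n,upright=True):
    """n equal rows from current to target pos / yaw (tool down), in tool axes, shift then turn"""
    R=Rn.from_euler('xyz',rot); G=Rn.from_euler('xyz',[np.pi,0,yaw]); p=np.array(pos,float)
    w=(R.inv()*G).as_rotvec()/n; d=(np.array(target)-p)/n
    for i in range(n):
        print(np.r_[R.inv().apply(d)*100,np.degrees(w)].round(2).tolist()); R=R*Rn.from_rotvec(w)
E
python3 - <<'E'
from workcell import bot
from h import *
s=bot.observe()
plan(s["position"],s["tool_rot"],[.485,-.058,.22],-.107,12)
E
```

```text
[3.77, -3.66, 0.09, -0.0, 0.0, 1.8]
[3.65, -3.78, 0.09, -0.0, 0.0, 1.8]
[3.53, -3.89, 0.09, -0.0, 0.0, 1.8]
[3.41, -4.0, 0.09, -0.0, 0.0, 1.8]
[3.28, -4.11, 0.09, -0.0, 0.0, 1.8]
[3.15, -4.21, 0.09, -0.0, 0.0, 1.8]
[3.01, -4.3, 0.09, -0.0, 0.0, 1.8]
[2.88, -4.4, 0.09, -0.0, 0.0, 1.8]
[2.74, -4.49, 0.09, -0.0, 0.0, 1.8]
[2.6, -4.57, 0.09, -0.0, 0.0, 1.8]
[2.45, -4.65, 0.09, -0.0, 0.0, 1.8]
[2.3, -4.72, 0.09, -0.0, 0.0, 1.8]
```

Call:
servo_tool(
  rows=[
    [[3.8,-3.7,0.1,0,0,1.8],[3.7,-3.8,0.1,0,0,1.8],[3.5,-3.9,0.1,0,0,1.8],[3.4,-4.0,0.1,0,0,1.8],[3.3,-4.1,0.1,0,0,1.8]],
  ],
)

```text
clock: 0.88
position: [0.3005, -0.3734, 0.2264]
tool_rot: [3.141, -0.0, 0.112]
force: [1.6, -0.9, 0.4]
grip_width: 0.0854
```

Call:
servo_tool(
  rows=[
    [[3.1,-4.2,0.1,0,0,1.8],[3.0,-4.3,0.1,0,0,1.8],[2.9,-4.4,0.1,0,0,1.8],[2.7,-4.5,0.1,0,0,1.8],[2.6,-4.6,0.1,0,0,1.8]],
  ],
)

```text
clock: 1.5
position: [0.4325, -0.1464, 0.2215]
tool_rot: [3.141, -0.0, -0.046]
force: [1.1, -0.9, -0.0]
grip_width: 0.0854
```

Call:
servo_tool(
  rows=[
    [[2.5,-4.6,0.1,0,0,1.8],[2.3,-4.7,0.1,0,0,1.8],[0,0,0,0,0,0],[0,0,0,0,0,0]],
  ],
)

```text
clock: 2.0
position: [0.4851, -0.0582, 0.2192]
tool_rot: [3.141, 0.001, -0.107]
force: [0.3, 0.2, -0.1]
grip_width: 0.0855
```

```bash
python3 - <<'E'
from workcell import bot
from h import *
import pickle
s=bot.observe(); f=wrist(bot); print(s["clock"],s["position"],s["tool_rot"],s["force"]); save("w1.png",f["image"]); pickle.dump(f,open("w1.pkl","wb"))
print(blobs(f["image"],(0,150,100),(5,255,255))[0])
E
```

```text
2.0 [ 0.4850536  -0.05824526  0.21915242] [ 3.14130506e+00  5.03043369e-04 -1.07018025e-01] [ 0.26966932  0.23263022 -0.09010659]
[([256, 184, 17, 16, 207], [263.82, 191.19]), ([299, 301, 13, 12, 124], [305.04, 306.21])]
```

View pics/w1.png

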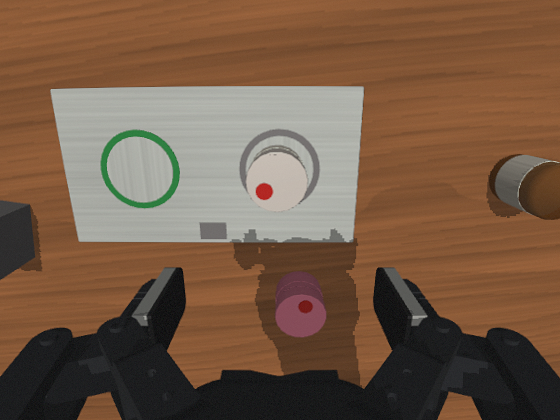

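The wrist view shows the white jar's lid centred near (277,181) with the dot at (264,191), in the grey ring. The pink jar is at (301,306), the green ring at (140,169) and the bottle at right (530,185).

```bash
python3 - <<'E'
from h import *
import pickle
f=pickle.load(open("w1.pkl","rb"));T,S=pickle.load(open("f0.pkl","rb"))
im=f["image"]
def circ(P):
    A=np.c_[2*P,np.ones(len(P))]; s=np.linalg.lstsq(A,(P**2).sum(1),rcond=None)[0]
    return s[:2].round(4),np.sqrt(s[2]+s[0]**2+s[1]**2).round(4)
b,m=blobs(im,(50,70,60),(88,255,255),10,(90,120,190,215)); ys,xs=np.nonzero(m)
print("green wrist",circ(np.array([onz(f,(x,y),.015)[:2] for x,y in zip(xs,ys)])))
e=cv2.fitEllipse(np.c_[xs,ys].astype(np.float32));print(e)
print("green 3-view",tri([T,S,f],[(247.17,246.75),(324.08,238.95),e[0]]))
d=(263.82,191.19)
print("dot",onz(f,d,.07),tri([T,S,f],[(299.8,255.76),(283.63,192.47),d]),tri([T,f],[(299.8,255.76),d]))
# lid: bright warm white: show pixel values
h=cv2.cvtColor(im,cv2.COLOR_RGB2HSV)
print(im[175,260:320:6].tolist(), im[150,225:260:6].tolist())
m=((im[:,:,0].astype(int)-im[:,:,2])>6)&(im[:,:,0]>215); m=m.astype(np.uint8)*255
k=np.zeros_like(m);k[130:220,235:320]=255;m&=k
n,l,st,c=cv2.connectedComponentsWithStats(m);i=1+st[1:,4].argmax();print(st[i],c[i])
cs,_=cv2.findContours((l==i).astype(np.uint8),cv2.RETR_EXTERNAL,cv2.CHAIN_APPROX_NONE);q=cv2.convexHull(max(cs,key=len))[:,0]
print("lid",circ(np.array([onz(f,p,.07)[:2] for p in q.astype(float)])))
E
```

```text
green wrist (array([0.5094, 0.089 ]), np.float64(0.0395))
((139.6209716796875, 168.79293823242188), (68.55924987792969, 77.1916275024414), 133.7161102294922)
green 3-view (array([0.5097951 , 0.08934448, 0.01540266]), [np.float64(0.3816821692135513), np.float64(1.5157247494940547), np.float64(1.1583246826771603)])
dot [ 0.48594622 -0.04523643  0.07      ] (array([ 0.48637711, -0.04466615,  0.07161383]), [np.float64(0.5574301638818703), np.float64(0.9043378236047599), np.float64(0.6899302035365791)]) (array([ 0.48675172, -0.04504556,  0.07247518]), [np.float64(0.40636288335885545), np.float64(0.4063628833588188)])
[[195, 185, 176], [195, 186, 177], [194, 184, 176], [195, 186, 176], [196, 187, 177], [195, 185, 175], [195, 187, 177], [194, 186, 177], [177, 179, 172], [113, 109, 108]] [[177, 179, 172], [177, 180, 171], [178, 181, 174], [170, 171, 165], [117, 112, 111], [176, 178, 170]]Traceback (most recent call last):
  File "<stdin>", line 19, in <module>
ValueError: attempt to get argmax of an empty sequence
```

```bash
python3 - <<'E'
from h import *
import pickle
f=pickle.load(open("w1.pkl","rb"));im=f["image"]
def circ(P):
    A=np.c_[2*P,np.ones(len(P))]; s=np.linalg.lstsq(A,(P**2).sum(1),rcond=None)[0]
    return s[:2].round(4),np.sqrt(s[2]+s[0]**2+s[1]**2).round(4)
m=((im[:,:,0].astype(int)-im[:,:,2])>12)&(im[:,:,0]>185); m=m.astype(np.uint8)*255
k=np.zeros_like(m);k[130:220,235:325]=255;m&=k
n,l,st,c=cv2.connectedComponentsWithStats(m);i=1+st[1:,4].argmax();print(st[i],c[i])
cs,_=cv2.findContours((l==i).astype(np.uint8),cv2.RETR_EXTERNAL,cv2.CHAIN_APPROX_NONE);q=cv2.convexHull(max(cs,key=len))[:,0]
print("lid",circ(np.array([onz(f,p,.07)[:2] for p in q.astype(float)])))
from workcell import bot
s=bot.observe()
plan(s["position"],s["tool_rot"],[.493,-.0577,.024],-.107,5)
E
```

```text
[ 247  153   60   58 2505] [277.54530938 180.66946108]
lid (array([ 0.4931, -0.0575]), np.float64(0.0272))
[0.16, -0.04, 3.91, 0.0, 0.0, -0.01]
[0.16, -0.04, 3.91, 0.0, 0.0, -0.01]
[0.16, -0.04, 3.91, 0.0, 0.0, -0.01]
[0.16, -0.04, 3.91, 0.0, 0.0, -0.01]
[0.16, -0.04, 3.91, 0.0, 0.0, -0.01]
```

Call:
servo_tool(
  rows=[
    [[0.2,0,3.9,0,0,0],[0.2,0,4.0,0,0,0],[0.2,0,4.0,0,0,0],[0.2,-0.1,4.0,0,0,0],[0,-0.1,3.0,0,0,0]],
  ],
)

```text
clock: 2.68
position: [0.4929, -0.0581, 0.029]
tool_rot: [3.141, 0.001, -0.109]
force: [0.4, 0.1, -0.6]
grip_width: 0.0851
```

Call:
servo_tool(
  rows=[
    [[0,0,0.6,0,0,0],[0,0,0,0,0,0]],
  ],
)

```text
clock: 2.92
position: [0.4935, -0.0575, 0.0249]
tool_rot: [3.141, -0.0, -0.108]
force: [-0.2, -0.5, 0.2]
grip_width: 0.0853
```

Call:
servo_tool(
  rows=[
    [[0,0,0,0,0,0],[0,0,0,0,0,0],[0,0,0,0,0,0],[0,0,0,0,0,0]],
  ],
  grip=0.42,
  squeeze=20,
)

```text
clock: 3.42
position: [0.4936, -0.0568, 0.0245]
tool_rot: [-3.142, -0.0, -0.107]
force: [-0.9, 0.2, -0.8]
grip_width: 0.0605
```

Call:
servo_tool(
  rows=[
    [[0,0,0,0,0,0],[0,-0.2,0,0,0,0],[0,-0.5,0,0,0,0],[0,-0.9,0,0,0,0],[0,-1.2,0,0,0,0]],
  ],
  grip=0.375,
)

```text
clock: 4.05
position: [0.4966, -0.0282, 0.0243]
tool_rot: [-3.141, 0.0, -0.107]
force: [0.3, -0.9, 0.7]
grip_width: 0.059
```

Call:
servo_tool(
  rows=[
    [[0,-1.2,0,0,0,0],[0,-1.2,0,0,0,0],[0,-1.2,0,0,0,0],[0,-1.2,0,0,0,0],[0,-1.2,0,0,0,0]],
  ],
)

```text
clock: 4.68
position: [0.503, 0.0315, 0.0243]
tool_rot: [-3.142, 0.0, -0.107]
force: [-0.4, -1.2, 1.0]
grip_width: 0.0588
```

Call:
servo_tool(
  rows=[
    [[0,-1.2,0,0,0,0],[0,-1.2,0,0,0,0],[0,-1.1,0,0,0,0],[0,-0.9,0,0,0,0],[0,-0.6,0,0,0,0]],
  ],
)

```text
clock: 5.3
position: [0.5083, 0.081, 0.0243]
tool_rot: [-3.142, 0.0, -0.107]
force: [-0.6, -2.0, 2.0]
grip_width: 0.0591
```

Call:
servo_tool(
  rows=[
    [[0,-0.4,0,0,0,0],[0,-0.2,0,0,0,0],[0,0,0,0,0,0],[0,0,0,0,0,0]],
  ],
)

```text
clock: 5.8
position: [0.5089, 0.0863, 0.0243]
tool_rot: [-3.142, 0.0, -0.107]
force: [-0.2, 1.1, 0.6]
grip_width: 0.0586
```

```bash
python3 - <<'E'
from workcell import bot
from h import *
T=bot.grab_frame("top");S=bot.grab_frame("scene");f=wrist(bot);s=bot.observe();print(s["clock"],s["position"],s["tool_rot"],s["force"],s["grip_width"])
save("w2.png",f["image"]);save("t2.png",T["image"],(190,190,330,300),5);save("s2.png",S["image"],(250,150,400,290),4)
print(blobs(f["image"],(0,150,60),(5,255,255))[0])
E
```

```text
5.95 [0.50896578 0.08631392 0.02432998] [-3.14149221e+00 -6.10416314e-05 -1.07409951e-01] [-0.24726961 -0.11972744 -0.57096192] 0.05866756357261128
[([228, 336, 43, 35, 1142], [249.05, 353.2])]
```

View pics/w2.png

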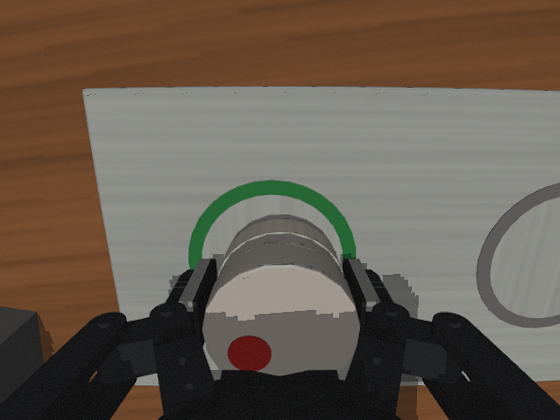

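View pics/s2.png

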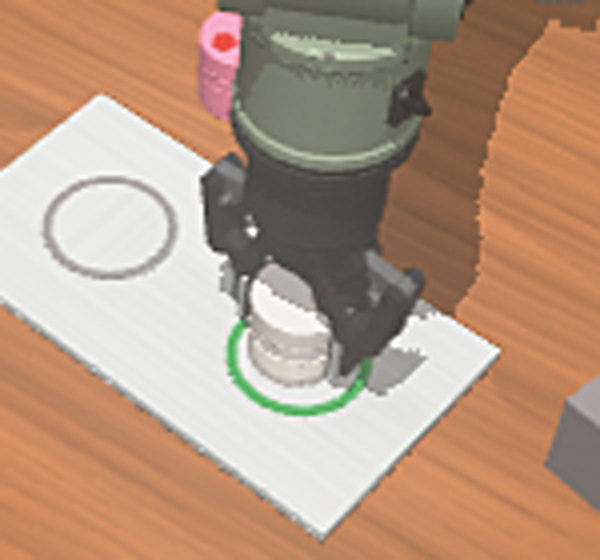

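The jar is at the near edge of the green ring in w2. The ring centre is about 3 mm further along, so I'll finish the slide and then open.

Call:
servo_tool(
  rows=[
    [[0,-0.15,0,0,0,0],[0,-0.15,0,0,0,0],[0,0,0,0,0,0]],
  ],
)

```text
clock: 6.32
position: [0.5093, 0.0895, 0.0243]
tool_rot: [-3.142, 0.0, -0.107]
force: [-0.1, -0.5, -0.8]
grip_width: 0.0588
```

Call:
servo_tool(
  rows=[
    [[0,0,0,0,0,0],[0,0,0,0,0,0],[0,0,0,0,0,0],[0,0,0,0,0,0]],
  ],
  grip=1,
)

```text
clock: 6.82
position: [0.5093, 0.0894, 0.0243]
tool_rot: [-3.142, -0.0, -0.107]
force: [0.3, 0.9, 0.5]
grip_width: 0.0857
```

Call:
servo_tool(
  rows=[
    [[0,0,-1.5,0,0,0],[0,0,-3.0,0,0,0],[0,0,-5,0,0,0],[0,0,-5,0,0,0],[0,0,-5,0,0,0]],
  ],
)

```text
clock: 7.45
position: [0.5089, 0.0893, 0.2221]
tool_rot: [-3.141, -0.001, -0.107]
force: [0.5, 0.4, 0.2]
grip_width: 0.0852
```

Call:
servo_tool(
  rows=[
    [[-1.0,-0.5,0,0,0,0],[0,0,0,0,0,0],[0,0,0,0,0,0]],
  ],
)

```text
clock: 7.82
position: [0.4995, 0.0952, 0.2188]
tool_rot: [3.141, 0.001, -0.107]
force: [0.4, -0.1, -0.6]
grip_width: 0.0855
```

```bash
cat > meas.py <<'E'
from workcell import bot
from h import *
import sys,pickle
tag=sys.argv[1]
T=bot.grab_frame("top");S=bot.grab_frame("scene");f=wrist(bot);s=bot.observe();print(s["clock"],s["position"],s["tool_rot"],s["force"],s["grip_width"])
pickle.dump((T,S,f),open(tag+".pkl","wb"))
save(f"w{tag}.png",f["image"]);save(f"t{tag}.png",T["image"],(140,190,330,310),4);save(f"s{tag}.png",S["image"],(250,150,450,290),4)
for n,g in(("T",T),("S",S),("w",f)):
    for c,lo,hi in(("red",(0,150,60),(5,255,255)),("blue",(105,120,30),(130,255,255))): print(n,c,blobs(g["image"],lo,hi)[0])
E
python3 meas.py 3
```

```text
7.975 [0.49971991 0.09521381 0.21868055] [ 3.14118761e+00  1.17426557e-03 -1.07344898e-01] [0.02463441 0.3423241  0.98511313] 0.08526663752214408
T red [([96, 99, 28, 17, 46], [114.43, 111.43]), ([465, 108, 12, 14, 44], [470.16, 114.39]), ([188, 158, 12, 4, 33], [193.79, 159.33]), ([308, 309, 5, 6, 23], [310.13, 311.22])]
T blue [([156, 103, 1, 11, 11], [156.0, 108.0]), ([471, 106, 16, 19, 67], [478.63, 115.91]), ([130, 115, 27, 2, 44], [144.55, 115.39]), ([156, 259, 18, 12, 160], [164.66, 264.73])]
S red [([304, 158, 5, 5, 17], [305.82, 160.18]), ([31, 186, 14, 17, 59], [37.27, 193.63]), ([329, 222, 6, 5, 23], [331.83, 224.26]), ([304, 366, 13, 12, 50], [309.76, 371.38])]
S blue [([22, 183, 8, 10, 15], [25.27, 186.73]), ([416, 224, 15, 23, 118], [423.79, 230.92])]
w red [([265, 182, 16, 16, 210], [272.3, 189.27]), ([439, 298, 13, 12, 126], [445.1, 303.64])]
w blue [([32, 238, 79, 70, 2786], [70.39, 272.78])]
```

View pics/w3.png

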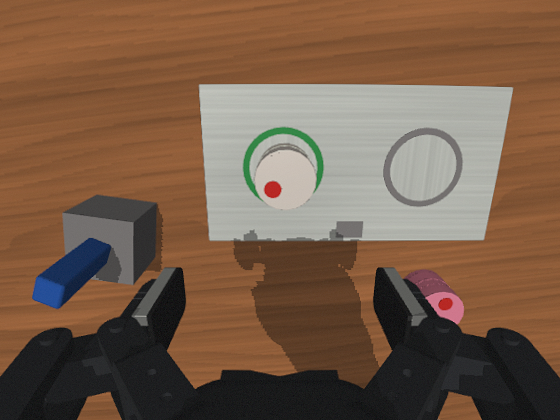

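View pics/s3.png

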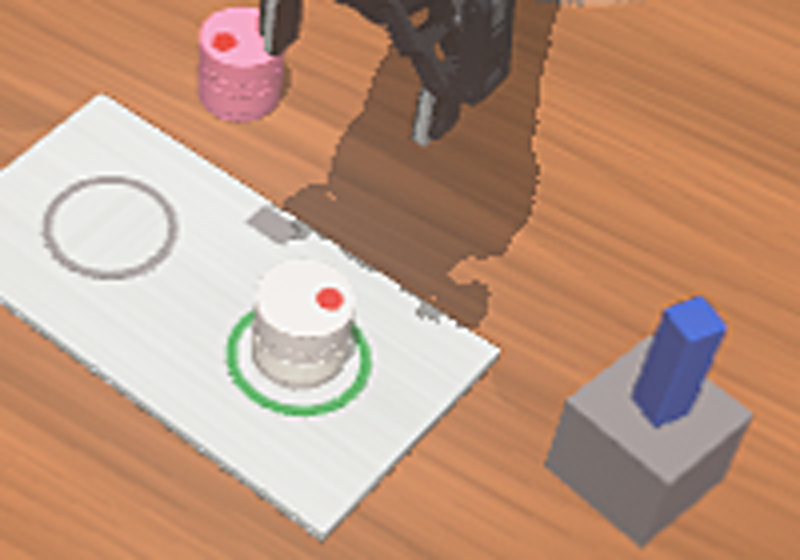

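The white jar is standing upright in the green ring: wrist lid near (286,180), dot at (272,189). The probe is at the left, with its top near (48,290).

```bash
cat > lid.py <<'E'
from h import *
import pickle,sys
def circ(P):
    A=np.c_[2*P,np.ones(len(P))]; s=np.linalg.lstsq(A,(P**2).sum(1),rcond=None)[0]
    return s[:2].round(4),np.sqrt(s[2]+s[0]**2+s[1]**2).round(4)
def lid(f,box,z=.07,th=12):
    im=f["image"];m=((im[:,:,0].astype(int)-im[:,:,2])>th)&(im[:,:,0]>185)&(im[:,:,1]>120);m=m.astype(np.uint8)*255
    k=np.zeros_like(m);x0,y0,x1,y1=box;k[y0:y1,x0:x1]=255;m&=k
    n,l,st,c=cv2.connectedComponentsWithStats(m);i=1+st[1:,4].argmax();print(st[i],c[i])
    cs,_=cv2.findContours((l==i).astype(np.uint8),cv2.RETR_EXTERNAL,cv2.CHAIN_APPROX_NONE);q=cv2.convexHull(max(cs,key=len))[:,0]
    return circ(np.array([onz(f,p,z)[:2] for p in q.astype(float)]))
def ring(f,box):
    b,m=blobs(f["image"],(50,70,60),(88,255,255),10,box);ys,xs=np.nonzero(m)
    return circ(np.array([onz(f,(x,y),.015)[:2] for x,y in zip(xs,ys)]))
E
python3 - <<'E'
from lid import *
T,S,f=pickle.load(open("3.pkl","rb"))
print("lid",lid(f,(240,120,330,220))); print("ring",ring(f,(235,115,330,210)))
print("dot",onz(f,(272.3,189.27),.07),onz(S,(331.83,224.26),.07),tri([S,f],[(331.83,224.26),(272.3,189.27)]))
from workcell import bot
s=bot.observe()
plan(s["position"],s["tool_rot"],[.46,.278,.225],-.25,5)
E
```

```text
[ 255  150   61   60 2574] [286.06876457 178.58818959]
lid (array([0.5087, 0.0879]), np.float64(0.0274))
ring (array([0.5091, 0.0891]), np.float64(0.0398))
dot [0.50157847 0.10022935 0.07      ] [0.49981172 0.10027569 0.07      ] (array([0.50171445, 0.1005688 , 0.07200067]), [np.float64(0.5706304944472125), np.float64(0.5706304944471273)])
[-1.18, -3.55, -0.13, 0.01, 0.01, 1.63]
[-1.28, -3.51, -0.13, 0.01, 0.01, 1.63]
[-1.38, -3.48, -0.13, 0.01, 0.01, 1.63]
[-1.48, -3.44, -0.13, 0.01, 0.01, 1.63]
[-1.58, -3.39, -0.13, 0.01, 0.01, 1.63]
```

The jar is about 1.3 mm from the ring centre, which is good. Now to the probe.

Call:
servo_tool(
  rows=[
    [[-1.2,-3.5,-0.1,0,0,1.6],[-1.3,-3.5,-0.1,0,0,1.6],[-1.4,-3.5,-0.1,0,0,1.6],[-1.5,-3.4,-0.1,0,0,1.6],[-1.6,-3.4,-0.1,0,0,1.6]],
  ],
)

```text
clock: 8.6
position: [0.4587, 0.2783, 0.2238]
tool_rot: [3.141, 0.001, -0.247]
force: [0.4, 0.9, 0.0]
grip_width: 0.0852
```

Call:
servo_tool(
  rows=[
    [[0,0,0,0,0,0],[0,0,0,0,0,0]],
  ],
)

```text
clock: 8.85
position: [0.4589, 0.2771, 0.2239]
tool_rot: [3.141, 0.0, -0.247]
force: [0.2, -0.5, 0.8]
grip_width: 0.0858
```

```bash
python3 meas.py 4; python3 - <<'E'
from h import *
import pickle
T,S,f=pickle.load(open("4.pkl","rb")); save("w4c.png",f["image"],(180,160,380,310),4)
E
```

```text
9.0 [0.45933504 0.2764218  0.22417647] [ 3.14120664e+00  8.60557453e-05 -2.48936491e-01] [0.07390585 0.46466467 0.58997103] 0.08545653988258406
T red [([96, 99, 28, 17, 45], [114.24, 111.64]), ([465, 108, 12, 15, 46], [469.98, 114.59]), ([188, 158, 12, 4, 28], [193.89, 159.18]), ([239, 246, 6, 6, 26], [241.19, 248.58]), ([308, 309, 5, 6, 24], [310.04, 311.29])]
T blue [([156, 103, 1, 11, 11], [156.0, 108.0]), ([471, 106, 16, 19, 68], [478.71, 115.76]), ([130, 115, 27, 2, 44], [144.55, 115.39])]
S red [([304, 158, 5, 5, 17], [305.82, 160.18]), ([31, 186, 14, 17, 59], [37.27, 193.63]), ([329, 222, 6, 5, 23], [331.83, 224.26]), ([304, 366, 13, 12, 50], [309.76, 371.38])]
S blue [([22, 183, 9, 11, 16], [25.56, 187.12]), ([413, 224, 18, 32, 275], [421.99, 238.03])]
w red [([454, 87, 18, 18, 255], [462.48, 95.53])]
w blue [([255, 179, 37, 58, 1639], [273.81, 208.5])]
```

View pics/w4.png

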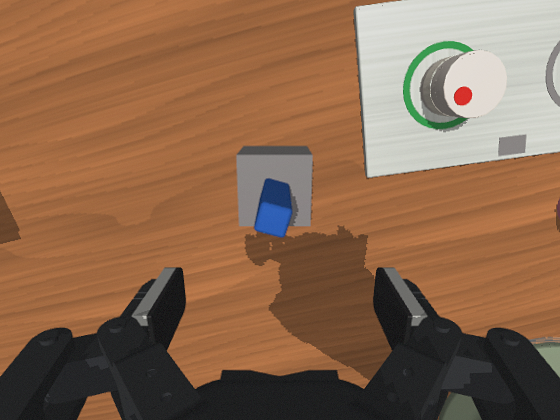

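View pics/w4c.png

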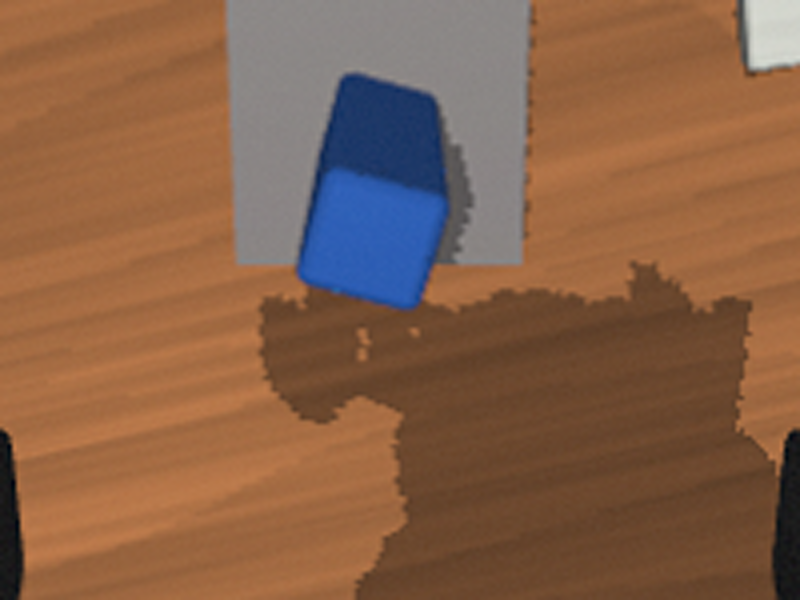

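The probe handle's top face is centred near (273,220) in w4. It is turned about 14° relative to the stand.

```bash
python3 - <<'E'
from h import *
import pickle
T,S,f=pickle.load(open("4.pkl","rb"));T0,S0=pickle.load(open("f0.pkl","rb"));T3,S3,f3=pickle.load(open("3.pkl","rb"))
c=lambda L,k,o:[((x+.5)/k-.5+o[0],(y+.5)/k-.5+o[1]) for x,y in L]
# top face mask: bright blue
h=cv2.cvtColor(f["image"],cv2.COLOR_RGB2HSV); print(h[200,265:285:5].tolist(),h[220,265:285:5].tolist())
m=cv2.inRange(h,(105,120,140),(130,255,255)); n,l,st,ce=cv2.connectedComponentsWithStats(m);i=1+st[1:,4].argmax();print(st[i],ce[i])
cs,_=cv2.findContours((l==i).astype(np.uint8),cv2.RETR_EXTERNAL,cv2.CHAIN_APPROX_NONE)
P=np.array([onz(f,q,.145)[:2] for q in max(cs,key=len)[:,0].astype(float)],np.float32)
print("rect",cv2.minAreaRect(P*1000))
pc=ce[i]
# scene top face
for SS in(S3,):
    h=cv2.cvtColor(SS["image"],cv2.COLOR_RGB2HSV)
    b=h[222:236,415:434,2];print(b[::2].tolist())
s=c([(697,297),(727,329),(707,343),(664,308)],4,(250,150)) 
print("tri", tri([S3,f],[np.mean(s,0),pc]), onz(f,pc,.145))
t=c([(79,222),(112,232),(96,272),(62,250)],3.8,(140,200))
print(tri([T0,f],[np.mean(t,0),pc]))
# base of handle on stand: dark face bottom corners, far edge
q=c([(345,73),(436,96)],4,(180,160)); print("base far edge",[onz(f,a,.065).round(4) for a in q])
st=c([(236,264),(523,264)],4,(180,160)); print("stand near corners",[onz(f,a,.065).round(4) for a in st],onz(f,(240,155),.065),onz(f,(310.5,155),.065))
E
```

```text
[[110, 186, 104], [109, 184, 104], [109, 191, 104], [110, 177, 105]] [[109, 189, 182], [109, 190, 183], [109, 188, 183], [109, 193, 180]]
[255 202  36  35 897] [272.47045708 219.10367893]
rect ((457.96759033203125, 280.674560546875), (22.06667137145996, 22.349529266357422), 60.22975540161133)
[[194, 198, 204, 199, 192, 188, 185, 185, 191, 199, 202, 202, 202, 200, 198, 199, 199, 196, 191], [197, 193, 193, 194, 202, 208, 220, 175, 123, 200, 181, 171, 197, 198, 201, 201, 202, 200, 199], [204, 214, 169, 167, 214, 216, 215, 217, 214, 214, 217, 221, 170, 170, 195, 189, 189, 195, 200], [140, 118, 195, 218, 214, 211, 210, 211, 211, 210, 211, 213, 217, 210, 167, 212, 196, 189, 187], [125, 128, 128, 183, 209, 215, 215, 213, 213, 211, 211, 212, 213, 216, 224, 186, 171, 201, 198], [132, 130, 127, 123, 148, 198, 217, 216, 214, 214, 215, 216, 217, 222, 222, 202, 151, 207, 198], [129, 130, 129, 129, 125, 123, 169, 212, 225, 209, 177, 151, 143, 140, 146, 129, 183, 204, 200]]
tri (array([0.45755923, 0.28207235, 0.14527537]), [np.float64(1.586625895088249), np.float64(1.586625895088236)]) [0.45822784 0.28065627 0.145     ]
(array([0.45923791, 0.27956004, 0.14699527]), [np.float64(0.9149953169374968), np.float64(0.91499531693762)])
base far edge [array([0.4716, 0.285 , 0.065 ]), array([0.461 , 0.2657, 0.065 ])]
stand near corners [array([0.4321, 0.3232, 0.065 ]), array([0.4147, 0.2551, 0.065 ])] [0.49817073 0.30243507 0.065     ] [0.48224979 0.23986361 0.065     ]
```

```bash
python3 - <<'E'
from workcell import bot
from h import *
s=bot.observe();print(s["position"],s["tool_rot"],s["qpos"])
plan(s["position"],s["tool_rot"],[.4576,.2805,.20],-.522,3);plan([.4576,.2805,.20],[np.pi,0,-.522],[.4576,.2805,.088],-.522,4)
E
```

```text
[0.45933504 0.2764218  0.22417647] [ 3.14120664e+00  8.60557453e-05 -2.48936491e-01] [-0.57361016  0.39039616 -0.10353423  1.83899082  0.04985188  0.91505176
 -2.51956373]
[-0.09, -0.12, 0.81, 0.01, 0.0, 5.22]
[-0.1, -0.11, 0.81, 0.01, 0.0, 5.22]
[-0.11, -0.1, 0.81, 0.01, 0.0, 5.22]
[0.0, -0.0, 2.8, 0.0, 0.0, 0.0]
[0.0, -0.0, 2.8, 0.0, 0.0, 0.0]
[0.0, -0.0, 2.8, 0.0, 0.0, 0.0]
[0.0, -0.0, 2.8, 0.0, 0.0, 0.0]
```

Joint 7 is at its limit for this yaw, so I'll take the equivalent grasp at yaw +60° by turning −74.5° about tool z.

Call:
servo_tool(
  rows=[
    [[0,0,0,0,0,-9.3],[0,0,0,0,0,-9.3],[0,0,0,0,0,-9.3],[0,0,0,0,0,-9.3],[0,0,0,0,0,-9.3]],
  ],
)

```text
clock: 9.62
position: [0.4594, 0.2766, 0.2244]
tool_rot: [3.142, -0.0, 0.568]
force: [0.1, -0.4, 0.4]
grip_width: 0.0856
```

Call:
servo_tool(
  rows=[
    [[0,0,0,0,0,-9.3],[0,0,0,0,0,-9.3],[0,0,0,0,0,-9.3],[0,0,0,0,0,0],[0,0,0,0,0,0]],
  ],
)

```text
clock: 10.25
position: [0.4592, 0.277, 0.2243]
tool_rot: [3.142, 0.0, 1.047]
force: [-0.1, -0.5, 0.2]
grip_width: 0.0853
```

```bash
python3 - <<'E'
from workcell import bot
from h import *
import pickle
s=bot.observe();print(s["position"],s["tool_rot"],s["qpos"][6])
plan(s["position"],s["tool_rot"],[.4577,.2805,.20],1.051,2)
f=wrist(bot);save("w5.png",f["image"])
h=cv2.cvtColor(f["image"],cv2.COLOR_RGB2HSV)
m=cv2.inRange(h,(100,120,30),(130,255,255));n,l,st,ce=cv2.connectedComponentsWithStats(m)
for i in range(1,n):
  if st[i,4]>100: print(st[i],ce[i])
m=cv2.inRange(h,(105,120,140),(130,255,255)); n,l,st,ce=cv2.connectedComponentsWithStats(m);i=1+st[1:,4].argmax();print(st[i],ce[i])
cs,_=cv2.findContours((l==i).astype(np.uint8),cv2.RETR_EXTERNAL,cv2.CHAIN_APPROX_NONE)
P=np.array([onz(f,q,.145)[:2] for q in max(cs,key=len)[:,0].astype(float)],np.float32)
print("rect",cv2.minAreaRect(P*1000)); T,S,f4=pickle.load(open("4.pkl","rb"))
print("tri two wrist views",tri([f4,f],[(272.47,219.1),ce[i]]))
E
```

```text
[0.45915335 0.27702657 0.22431785] [3.14154693e+00 4.78502143e-05 1.04672551e+00] -1.3570013132217835
[0.11, -0.15, 1.22, 0.0, 0.0, -0.12]
[0.11, -0.15, 1.22, 0.0, 0.0, -0.12]
[ 257  174   33   53 1593] [273.62837414 200.84745763]
[259 196  31  30 896] [273.87276786 210.84598214]
rect ((457.8984069824219, 281.7090148925781), (21.70208168029785, 21.562053680419922), 59.95402908325195)
tri two wrist views (array([0.45735531, 0.28092811, 0.14248475]), [np.float64(0.002154086099450672), np.float64(0.002154086099527002)])
```

View pics/w5.png

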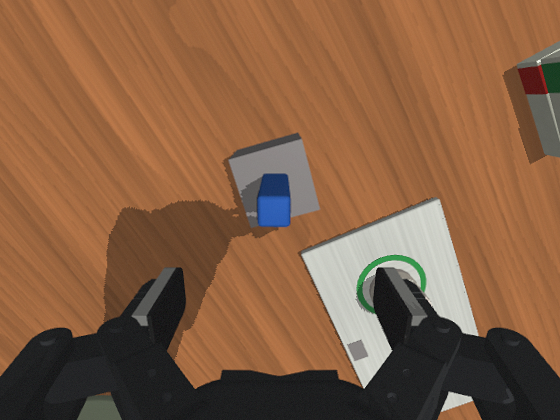

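The handle is now square to the jaws, top at (274,211). Two wrist views give a top height of 0.142 to 0.145. Descending.

Call:
servo_tool(
  rows=[
    [[0.15,-0.2,2.0,0,0,0],[0.15,-0.15,3.0,0,0,0],[0,0,3.5,0,0,0],[0,0,3.0,0,0,0],[0,0,2.1,0,0,0]],
  ],
)

```text
clock: 10.92
position: [0.457, 0.2817, 0.087]
tool_rot: [-3.141, 0.001, 1.049]
force: [-0.3, -0.1, 0.4]
grip_width: 0.0855
```

Call:
servo_tool(
  rows=[
    [[0,0,0,0,0,0],[0,0,0,0,0,0]],
  ],
)

```text
clock: 11.18
position: [0.4576, 0.2822, 0.0891]
tool_rot: [3.141, -0.001, 1.051]
force: [0.2, 0.4, -0.7]
grip_width: 0.0855
```

Call:
servo_tool(
  rows=[
    [[0,0,0,0,0,0],[0,0,0,0,0,0],[0,0,0,0,0,0],[0,0,0,0,0,0],[0,0,0,0,0,0]],
  ],
  grip=-0.35,
  squeeze=20,
)

```text
clock: 11.8
position: [0.4573, 0.282, 0.0883]
tool_rot: [-3.142, 0.0, 1.052]
force: [0.3, 0.4, 0.0]
grip_width: 0.028
```

Opening is 28 mm around the 24 mm bar. Closing gently, then firmly.

Call:
servo_tool(
  rows=[
    [[0,0,0,0,0,0],[0,0,0,0,0,0],[0,0,0,0,0,0]],
  ],
  grip=-0.7,
  squeeze=20,
)

```text
clock: 12.18
position: [0.4573, 0.2819, 0.0884]
tool_rot: [3.142, -0.0, 1.052]
force: [-0.6, -1.2, 3.4]
grip_width: 0.0237
```

Call:
servo_tool(
  rows=[
    [[0,0,0,0,0,0],[0,0,0,0,0,0]],
  ],
  squeeze=50,
)

```text
clock: 12.42
position: [0.4573, 0.282, 0.0884]
tool_rot: [3.142, -0.0, 1.052]
force: [-0.5, -2.2, 6.1]
grip_width: 0.0237
```

Call:
servo_tool(
  rows=[
    [[0,0,-0.3,0,0,0],[0,0,-0.7,0,0,0],[0,0,-1.5,0,0,0],[0,0,-2.0,0,0,0],[0,0,-2.0,0,0,0]],
  ],
)

```text
clock: 13.05
position: [0.4574, 0.282, 0.1549]
tool_rot: [3.141, -0.001, 1.052]
force: [0.2, -0.1, -0.7]
grip_width: 0.0234
```

Call:
servo_tool(
  rows=[
    [[0,0,-2,0,0,0],[0,0,-1.5,0,0,0],[0,0,-1.2,0,0,0],[0,0,-0.8,0,0,0],[0,0,0,0,0,0]],
  ],
)

```text
clock: 13.68
position: [0.4574, 0.282, 0.2086]
tool_rot: [3.141, -0.0, 1.052]
force: [1.0, 0.9, -1.4]
grip_width: 0.0238
```

```bash
python3 meas.py 6
```

```text
13.825 [0.45708791 0.28182471 0.20779022] [-3.14117228e+00  7.37043128e-04  1.05173987e+00] [-0.69832526  0.29972452 -0.52317073] 0.02363180939976811
T red [([96, 97, 28, 19, 47], [114.6, 111.04]), ([465, 108, 12, 15, 45], [470.04, 114.56]), ([188, 158, 12, 4, 33], [193.67, 159.3]), ([239, 246, 6, 6, 26], [241.19, 248.58]), ([308, 309, 5, 6, 23], [310.13, 311.22])]
T blue [([156, 103, 1, 11, 11], [156.0, 108.0]), ([471, 106, 16, 19, 68], [478.62, 115.88]), ([130, 115, 27, 2, 44], [144.55, 115.39])]
S red [([304, 158, 5, 5, 17], [305.82, 160.18]), ([31, 186, 14, 17, 60], [37.38, 193.73]), ([329, 222, 6, 5, 23], [331.83, 224.26]), ([304, 366, 13, 12, 50], [309.76, 371.38])]
S blue [([22, 183, 8, 10, 16], [25.44, 186.88]), ([427, 188, 22, 33, 229], [438.28, 205.62])]
w red [([532, 68, 28, 31, 643], [547.56, 83.47])]
w blue [([242, 233, 75, 143, 8743], [278.99, 308.53])]
```

View pics/s6.png

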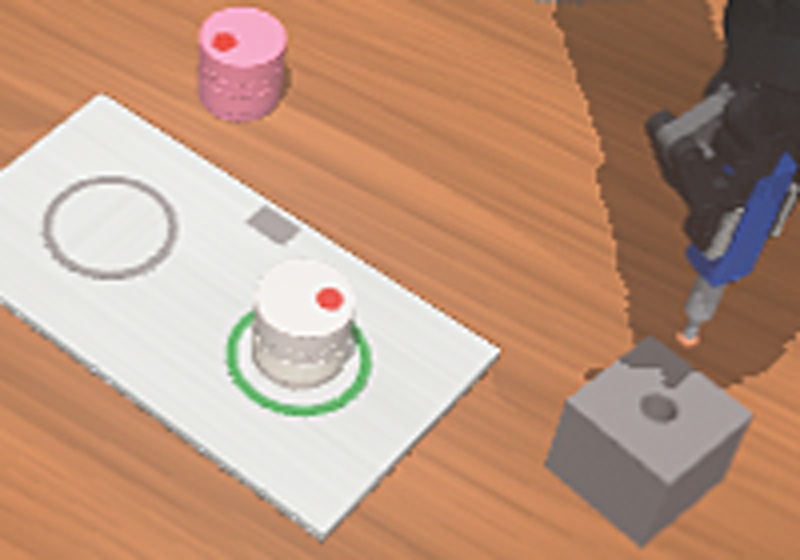

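View pics/w6.png

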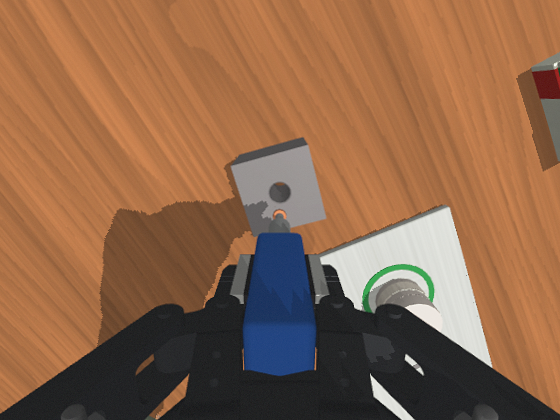

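The probe is out and its copper tip is clear of the stand. Tip: s6 crop (688,340), w6 (279,215). Next I'll check whether it is upright.

```bash
python3 - <<'E'
from h import *
import pickle
T,S,f=pickle.load(open("6.pkl","rb"))
save("w6c.png",f["image"],(220,190,340,300),6); save("s6c.png",S["image"],(395,175,455,245),9)
ax=np.array([.4573,.281]); dz=.2078-.0884
for z in(.005,.065,.145):
    X=[*ax,z+dz]; print(z+dz,proj(S,X).round(1),proj(f,X).round(1))
E
```

```text
0.12440000000000001 [[420.5 235.3]] [[279.6 214.1]]
0.1844 [[428.  216.8]] [[279.8 249.8]]
0.26439999999999997 [[439.5 189. ]] [[280.5 356. ]]
```

View pics/w6c.png

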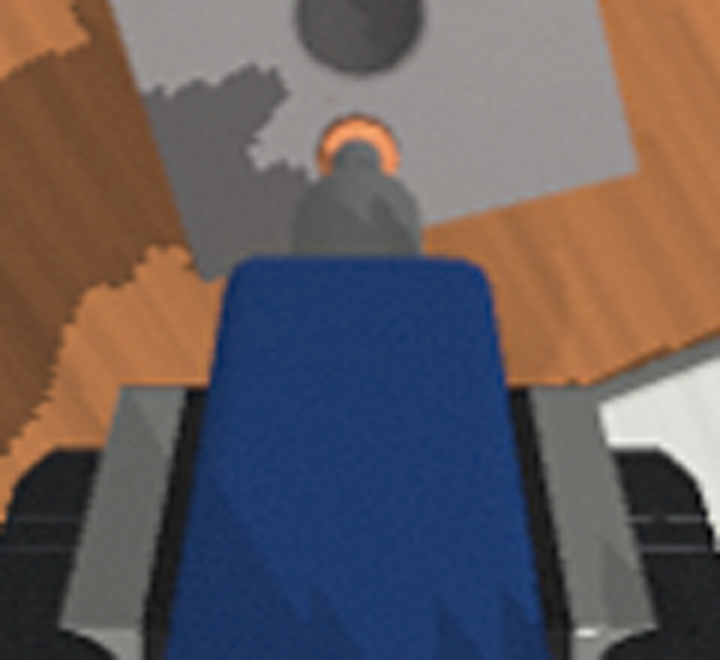

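View pics/s6c.png

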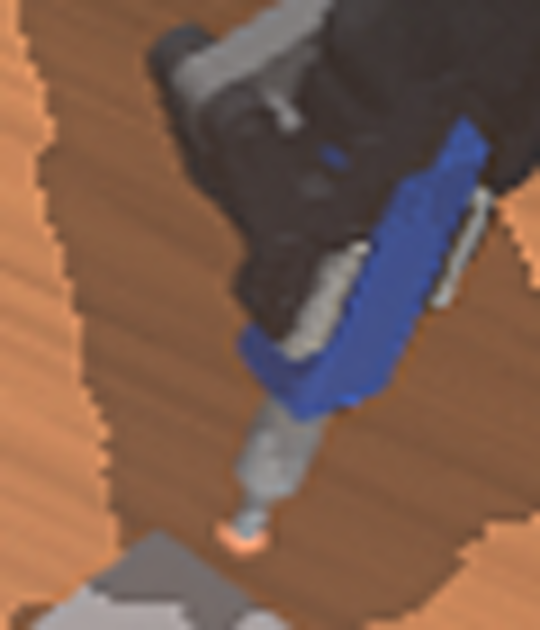

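```bash
python3 - <<'E'
from h import *
import pickle
from workcell import bot
T,S,f=pickle.load(open("6.pkl","rb"));s=bot.observe();print(s["position"],s["tool_rot"])
for p in((279.2,214.6),(279.3,215.8)): print("tip",onz(f,p,.1244))
print("scene tip",onz(S,(421.6,234.),.1244), tri([S,f],[(421.6,234.),(279.2,214.8)]))
T3,S3,f3=pickle.load(open("3.pkl","rb"));T4,S4,f4=pickle.load(open("4.pkl","rb"))
print("dot f3,f4,T,S",[onz(*a).round(4) for a in((f3,(272.3,189.27),.07),(f4,(462.48,95.53),.07),(T4,(241.19,248.58),.07),(S4,(331.83,224.26),.07))])
print(tri([f3,f4,T4,S4],[(272.3,189.27),(462.48,95.53),(241.19,248.58),(331.83,224.26)]))
plan(s["position"],s["tool_rot"],[s["position"][0]+.5017-.4573,s["position"][1]+.1003-.281,s["position"][2]-.0],1.0517,5)
E
```

```text
[0.45708791 0.28182471 0.20779022] [-3.14117228e+00  7.37043128e-04  1.05173987e+00]
tip [0.45689162 0.28080592 0.1244    ]
tip [0.45649669 0.27996822 0.1244    ]
scene tip [0.45284433 0.28136989 0.1244    ] (array([0.45774985, 0.2822397 , 0.13009304]), [np.float64(0.16616537600901657), np.float64(0.1661653760090306)])
dot f3,f4,T,S [array([0.5016, 0.1002, 0.07  ]), array([0.5018, 0.1001, 0.07  ]), array([0.5024, 0.1008, 0.07  ]), array([0.4998, 0.1003, 0.07  ])]
(array([0.5019514 , 0.10072655, 0.07203911]), [np.float64(0.6125191699456031), np.float64(0.38349539341922373), np.float64(0.3127588984230559), np.float64(0.6247555880171374)])
[-2.7, 2.56, 0.0, -0.0, 0.01, 0.0]
[-2.7, 2.56, 0.0, -0.0, 0.01, 0.0]
[-2.7, 2.56, 0.0, -0.0, 0.01, 0.0]
[-2.7, 2.56, 0.0, -0.0, 0.01, 0.0]
[-2.7, 2.56, 0.0, -0.0, 0.01, 0.0]
```

Call:
servo_tool(
  rows=[
    [[-0.8,0.8,0,0,0,0],[-1.6,1.5,0,0,0,0],[-2.2,2.1,0,0,0,0],[-2.3,2.2,0,0,0,0],[-2.3,2.2,0,0,0,0]],
  ],
)

```text
clock: 14.45
position: [0.4882, 0.1566, 0.2081]
tool_rot: [-3.141, 0.0, 1.051]
force: [0.3, -0.2, -1.4]
grip_width: 0.0234
```

Call:
servo_tool(
  rows=[
    [[-2.0,1.9,0,0,0,0],[-1.5,1.4,0,0,0,0],[-0.8,0.7,0,0,0,0],[0,0,0,0,0,0]],
  ],
)

```text
clock: 14.95
position: [0.5014, 0.1007, 0.2082]
tool_rot: [-3.141, 0.0, 1.051]
force: [-0.5, 0.2, -1.3]
grip_width: 0.0238
```

Call:
servo_tool(
  rows=[
    [[0,0,0.8,0,0,0],[0,0,1.2,0,0,0],[0,0,1.0,0,0,0],[0,0,0.5,0,0,0],[0,0,0,0,0,0]],
  ],
)

```text
clock: 15.58
position: [0.5013, 0.1013, 0.1729]
tool_rot: [-3.141, 0.0, 1.052]
force: [-0.4, -0.3, -1.3]
grip_width: 0.0236
```

```bash
python3 meas.py 7;  python3 - <<'E'
from h import *
import pickle
T,S,f=pickle.load(open("7.pkl","rb"))
save("w7c.png",f["image"],(220,170,340,270),6); save("s7c.png",S["image"],(300,160,380,245),7)
E
```

```text
15.725 [0.50164137 0.1013181  0.17357412] [ 3.14126599e+00 -3.44402929e-04  1.05162890e+00] [-0.360984   -0.18755075 -1.49053634] 0.0233867718106459
T red [([96, 99, 28, 17, 45], [114.24, 111.64]), ([465, 108, 12, 15, 44], [470.0, 114.57]), ([188, 158, 12, 4, 33], [193.55, 159.39]), ([308, 309, 5, 6, 23], [310.13, 311.22])]
T blue [([156, 104, 1, 10, 10], [156.0, 108.5]), ([471, 106, 16, 19, 71], [478.68, 115.86]), ([130, 115, 27, 2, 44], [144.55, 115.39])]
S red [([304, 158, 5, 5, 17], [305.82, 160.18]), ([31, 186, 14, 17, 61], [37.44, 193.77]), ([329, 222, 6, 5, 19], [331.63, 224.58]), ([304, 365, 13, 13, 51], [309.65, 371.25])]
S blue [([339, 172, 8, 9, 27], [342.96, 176.07]), ([22, 183, 8, 10, 15], [25.27, 186.73])]
w red [([270, 197, 20, 17, 224], [279.54, 204.62])]
w blue [([242, 233, 75, 143, 8744], [278.96, 308.62])]
```

View pics/w7c.png

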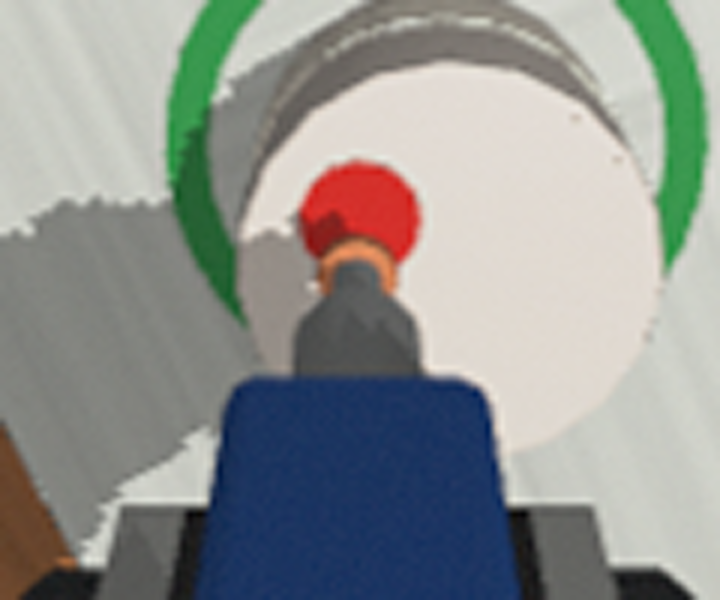

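View pics/s7c.png

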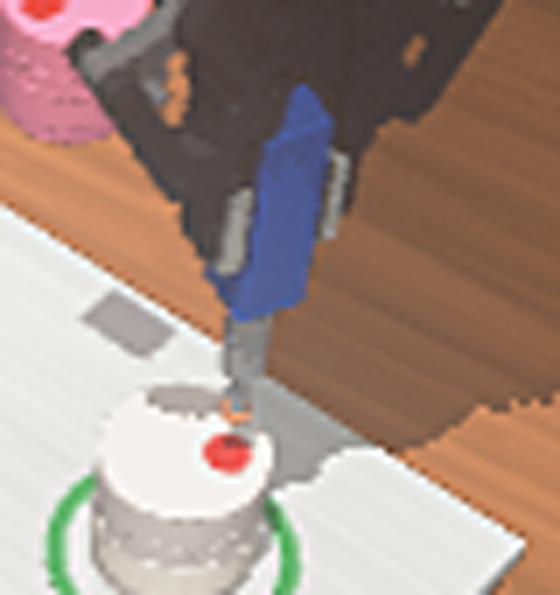

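Near the dot now: in w7c the dot is centred near crop (360,217) and the copper tip is just in front at (358,275). In the scene view the tip is just above the dot.

```bash
python3 - <<'E'
from h import *
import pickle
T,S,f=pickle.load(open("7.pkl","rb"))
c=lambda x,y:((x+.5)/6-.5+220,(y+.5)/6-.5+170)
print("dot",onz(f,c(360,217),.07)); print("tip",onz(f,c(358,276),.090),onz(f,c(358,269),.090))
d=lambda x,y:((x+.5)/7-.5+300,(y+.5)/7-.5+160)
print("S dot",onz(S,d(227,453),.07),"S tip",onz(S,d(236,413),.09), tri([S,f],[d(236,413),c(358,273)]))
# predicted tip landing (no change) drawn: tip xy at .07
E
```

```text
dot [0.50187151 0.10049032 0.07      ]
tip [0.50106261 0.0996697  0.09      ] [0.50150751 0.10044859 0.09      ]
S dot [0.49964904 0.10062524 0.07      ] S tip [0.49868778 0.1012049  0.09      ] (array([0.50202355, 0.10209448, 0.09456439]), [np.float64(0.6688354117064915), np.float64(0.6688354117065337)])
```

Tip and dot agree within about 1 mm horizontally. From the handle-rest geometry, contact should come at TCP z ≈ 0.1534 and halfway at ≈ 0.1474. Lowering slowly and watching the force, which reads about −1.3 N from the probe's weight.

Call:
servo_tool(
  rows=[
    [[0.05,0.05,0.3,0,0,0],[0,0,0.4,0,0,0],[0,0,0.4,0,0,0],[0,0,0.2,0,0,0],[0,0,0,0,0,0]],
  ],
)

```text
clock: 16.35
position: [0.5021, 0.1014, 0.1601]
tool_rot: [-3.141, 0.0, 1.052]
force: [-0.2, -0.2, -2.4]
grip_width: 0.0234
```

Call:
servo_tool(
  rows=[
    [[0,0,0.15,0,0,0],[0,0,0.15,0,0,0],[0,0,0.15,0,0,0],[0,0,0,0,0,0],[0,0,0,0,0,0]],
  ],
)

```text
clock: 16.98
position: [0.5022, 0.1015, 0.1558]
tool_rot: [3.142, -0.0, 1.052]
force: [-0.1, 0.0, -1.0]
grip_width: 0.0234
```

```bash
python3 - <<'E'
from h import *
from workcell import bot
f=wrist(bot);S=bot.grab_frame("scene");print(bot.observe()["position"],bot.observe()["force"])
save("w8c.png",f["image"],(220,170,340,270),6); save("s8c.png",S["image"],(300,160,380,245),7)
E
```

```text
[0.50216679 0.10145658 0.15585331] [-0.60269584 -0.11317075 -1.65221352]
```

View pics/w8c.png

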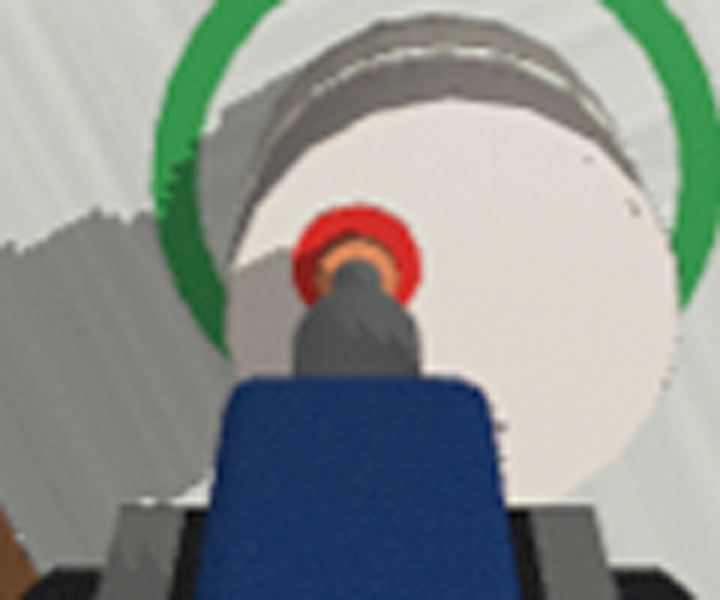

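View pics/s8c.png

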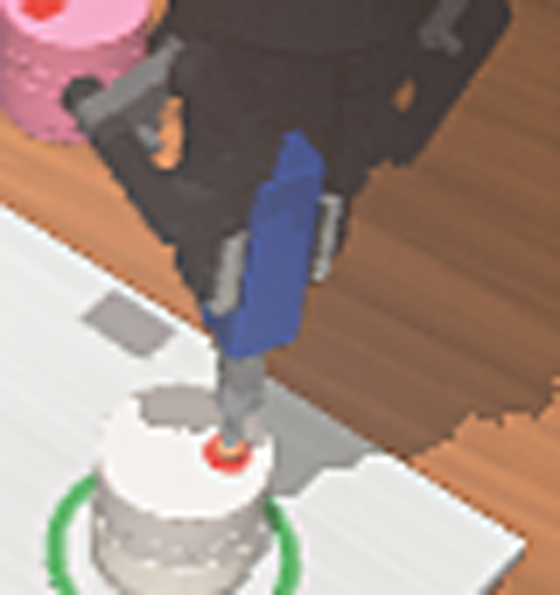

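The tip is centred over the dot in both views and just above it. Touching down at about 8 mm/s.

Call:
servo_tool(
  rows=[
    [[0,0,0.1,0,0,0],[0,0,0.1,0,0,0],[0,0,0.1,0,0,0],[0,0,0.1,0,0,0],[0,0,0,0,0,0]],
  ],
)

```text
clock: 17.7
position: [0.5021, 0.1015, 0.1518]
tool_rot: [-3.142, 0.0, 1.052]
force: [-0.2, 0.6, -0.3]
grip_width: 0.0233
```

Call:
servo_tool(
  rows=[
    [[0,0,0.1,0,0,0],[0,0,0.1,0,0,0],[0,0,0.05,0,0,0],[0,0,0,0,0,0],[0,0,0,0,0,0]],
  ],
)

```text
clock: 18.32
position: [0.5022, 0.1014, 0.1493]
tool_rot: [-3.142, -0.0, 1.052]
force: [-1.0, -0.3, -0.3]
grip_width: 0.0235
```

```bash
python3 - <<'E'
from h import *
from workcell import bot
F=[]
for i in range(6):
    f=wrist(bot);s=bot.observe();F.append(np.r_[s["position"],s["force"]])
print(s["clock"],np.mean(F,0).round(4),np.std(F,0).round(3))
save("w9c.png",f["image"],(220,170,340,270),6)
E
```

```text
18.625 [ 0.5022  0.1014  0.1493 -0.541   0.1328  0.5402] [0.    0.    0.    0.42  0.219 0.495]
```

View pics/w9c.png

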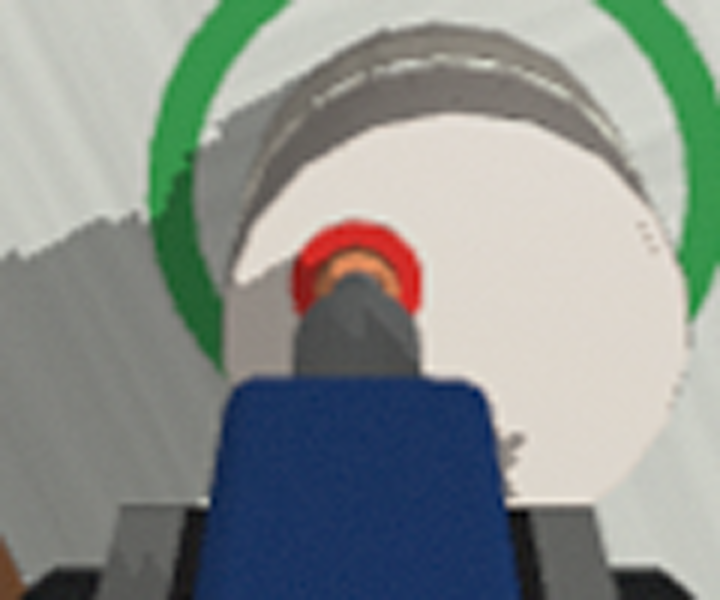

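In contact, with the jar still in place. The force rise is about 1.9 N, which gives roughly 5 mm; kinematics gives about 4 mm. I'll press 1 mm more, then average the force longer and estimate from the picture.

Call:
servo_tool(
  rows=[
    [[0,0,0.05,0,0,0],[0,0,0.05,0,0,0],[0,0,0,0,0,0],[0,0,0,0,0,0]],
  ],
)

```text
clock: 19.12
position: [0.5021, 0.1014, 0.1483]
tool_rot: [-3.142, -0.0, 1.052]
force: [-0.1, -0.1, 0.3]
grip_width: 0.0233
```

```bash
python3 - <<'E'
from h import *
from workcell import bot
import pickle
F=[]
for i in range(24):
    f=wrist(bot);s=bot.observe();F.append(np.r_[s["position"],s["force"]])
print(s["clock"],np.mean(F,0).round(4),(np.std(F,0)/np.sqrt(24)).round(3),s["tool_rot"])
T7,S7,f7=pickle.load(open("7.pkl","rb"))
def prof(f):  # copper upper edge along column in rotated fixed cols
    im=f["image"].astype(float); out=[]
    h=cv2.cvtColor(f["image"],cv2.COLOR_RGB2HSV)
    m=cv2.inRange(h,np.array((5,80,100)),np.array((20,255,255))); m[:,:260]=0;m[:,300:]=0;m[:195]=0;m[235:]=0
    ys,xs=np.nonzero(m); 
    return xs.min(),xs.max(),ys.min(),ys.max(),[ys[xs==x].min() for x in range(276,284) if (xs==x).any()]
print(prof(f7),prof(f))
# expected px
Rm=Rn.from_euler('xyz',s["tool_rot"]).as_matrix()
for c in(0,4,5,6,7,8): print(c,proj(f,s["position"]+Rm@np.array([0.0045,0,.0834-c/1000])).round(2))
T=bot.grab_frame("top");S=bot.grab_frame("scene");pickle.dump((T,S,f),open("10.pkl","wb"))
save("w10c.png",f["image"],(220,170,340,270),6);save("s10c.png",S["image"],(300,160,380,245),7);save("s10.png",S["image"])
E
```

```text
20.325 [ 0.5022  0.1014  0.1483 -0.2598  0.1706  0.6248] [0.    0.    0.    0.131 0.089 0.103] [ 3.14158559e+00 -2.53352777e-05  1.05161437e+00]
(np.int64(273), np.int64(285), np.int64(209), np.int64(218), [np.int64(210), np.int64(209), np.int64(209), np.int64(209), np.int64(209), np.int64(209), np.int64(210), np.int64(211)]) (np.int64(272), np.int64(286), np.int64(211), np.int64(219), [np.int64(212), np.int64(212), np.int64(212), np.int64(211), np.int64(212), np.int64(212), np.int64(212), np.int64(213)])
0 [[278.82 207.48]]
4 [[278.82 209.23]]
5 [[278.82 209.67]]
6 [[278.82 210.12]]
7 [[278.82 210.57]]
8 [[278.82 211.03]]
```

View pics/w10c.png

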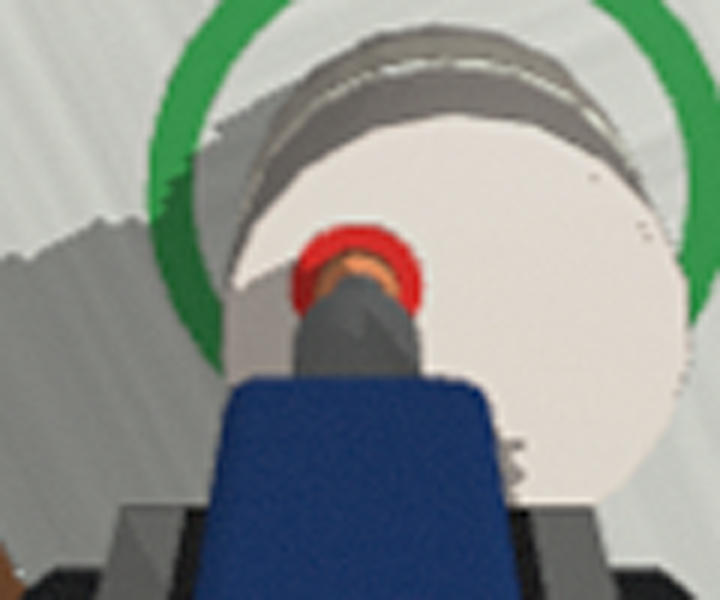

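View pics/s10c.png

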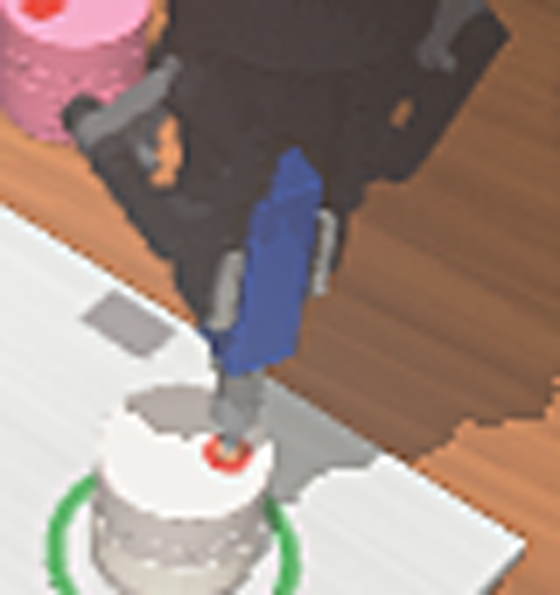

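View pics/s10.png

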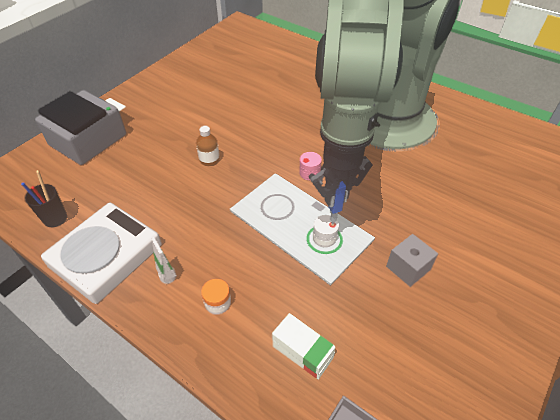

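Kinematics gives about 5.1 mm, force (≈1.95 N) about 5.8 mm, and the picture about 5.6 mm. One 0.4 mm nudge puts it at halfway.

Call:
servo_tool(
  rows=[
    [[0,0,0.04,0,0,0],[0,0,0,0,0,0],[0,0,0,0,0,0],[0,0,0,0,0,0]],
  ],
)

```text
clock: 20.92
position: [0.5021, 0.1014, 0.1479]
tool_rot: [3.142, -0.0, 1.052]
force: [-0.2, 0.3, 0.5]
grip_width: 0.0232
```

```bash
python3 - <<'E'
from h import *
from lid import ring,lid
from workcell import bot
F=[]
for i in range(12):
    f=wrist(bot);s=bot.observe();F.append(np.r_[s["position"],s["force"]])
print(s["clock"],np.mean(F,0).round(4),s["tool_rot"],s["grip_width"])
save("w11.png",f["image"]); print(ring(f,(225,150,370,270)))
print(bot.job_done())
E
```

```text
21.525 [ 0.5022  0.1014  0.1479 -0.3276 -0.0415  0.7167] [ 3.14158185e+00 -1.65184583e-05  1.05161932e+00] 0.023411424580147548
(array([0.5093, 0.0889]), np.float64(0.0396))
the job is handed in; nothing more can be done
None
```

I slid the white jar with the red dot along the plate to the green ring and let go of it. I then took the blue thermometer out of its stand, set its tip on the red dot, and handed the job in at 21.5 s while still holding it there.

- **Jar:** after release it stood about 1.3 mm from the ring centre. I pushed it between loosely closed fingers at constant height, so it was not lifted.
- **Thermometer:** upright, with the tip within about 1 mm of the dot's centre in the wrist view and looking centred in the scene view.
- **Pressing:** the force rose by about 2.0–2.1 N. The tip is pushed in about 6 mm by force and 5.5 mm by arm height. A picture estimate gave 5.6 mm just before the last 0.4 mm nudge.
- **Other things on the counter:** in a last scene picture, taken just before that nudge, they looked unmoved.
- **Disagreement:** the scene camera read points about 2 mm nearer the robot in x than the top and wrist cameras, so I relied on the wrist view. No check failed.

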